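Copy the camera arm's angle with a bevel gauge

ROBOT

A 6-joint arm with a two-finger parallel gripper is mounted at the origin on the work surface. World frame = base frame: x ahead of the robot, y to its left, z up, the work surface at z = 0. Lengths are in m, angles in rad, forces in N, time in s.
With the tool pointing down it reaches from about 0.4 to 0.825 m from the base axis. Payload 7 kg.
Tool frame: the origin (TCP) lies between the finger pads; the fingertips stand ctrl.tcp_to_tips ahead of it and the grasp point (between the pads) lies 2 mm behind it (ctrl.tcp_to_tips is the distance from the TCP to the fingertips, in m); z points along the fingers, y is the direction in which the jaws open and shut (so a half turn about z gives the same grasp; the last joint's range is limited). The gripper opens to 88 mm and grips with 3 to 60 N. Pads are 19 mm wide; open, the fingers measure 130 mm over their backs; the gripper's body (78 mm by 193 mm) begins 47 mm behind the grasp point.
Start: joints at [-1.034, 0.359, 0.012, 0, -1.224, -0.288], TCP at [0.166, -0.654, 0.244] pointing down, gripper open.
Joint ranges: [-3.07, 3.07], [-1.43, 2.12], [-1.02, 1.25], [-3.03, 1.67], [-3.05, -0], [-3.03, 3.03]. Speed limits (rad/s): [2.39, 2.39, 3.01, 3.14, 3.14, 3.14].

INTERFACE

Orientations are given as [roll, pitch, yaw] about the fixed x, y, z axes, in that order (R = Rz(yaw) Ry(pitch) Rx(roll)).
In Python, from workcell import ctrl gives the robot as it stands.
- The arm moves only by the shell command python3 -m crank 'ROWS' [FORCE]. ROWS is JSON, a list that holds one entry, the list of rows, each a list of 5 numbers: the closure in counts, from 0 (fully open) to 255 (shut), then the shift along the world's x, y, z in units of 50 mm (1.0 is 50 mm), then the turn about the world's z in units of 8 degrees (1.0 is 8 degrees). A call has 1 to 10 rows; each row shifts and turns the commanded pose from where the row before left it; what a row does not reach is not made up. A row lasts 1/10 s, in which the tool goes at most 50 mm and 8.59 degrees, less where a joint would pass 70% of its speed; a pose out of reach is approached as far as the arm can. A call is refused whole if a number of a shift passes 1 or a number of a turn 1, either way. A call with a gripper value outside its range is refused whole. The fingers move at their own pace and stop on an object; FORCE is the grip in N (left out, the last holds). Time passes only in rows, so rows that do not move let the fingers close. It gives the time, the measured TCP pose, the force and the opening at its end, in the units of the state.
- ctrl.get_state(): the state, without advancing time (a new reading comes with each control period).
- ctrl.snapshot(name): name is "scene" or "top" or "wrist"; returns a dict with "image" (384x512x3 uint8, red, green, blue), "camera_matrix" (3x3 intrinsics, pixels), "pose" (4x4, takes a point from camera to world coordinates). Camera axes: x right, y down, z forward; pixel columns grow to the right and rows downward; lengths in m; the calibration is good to about 2 mm. A picture is of the moment at which its call begins. There is no depth.
- ctrl.finish_job(): hands the job in, once; it reports no verdict.
The state is a dict: "t": time; "qpos": joint angles; "qd": joint speeds; "tau": joint torques, N m; "tcp_pos": TCP position; "tcp_rot": TCP orientation; "wrist_force": force on the tool from outside, world axes, zero at the start; "wrist_torque": the same for the moment, N m; "grip_width": finger opening in m.
Only numpy, scipy, OpenCV 4.12 (cv2) and the standard library are available. Lean on these libraries where they do the work, as an engineer would, in place of code of your own. Each camera call takes 0.05 s, during which the arm holds its last target. There are 200 camera calls.

TASK

The arm with the camera is fixed at the angle we want; the bare arm beside it still swings. Stand the bevel gauge in the corner between the rail and the camera arm's left side, its stock flat against the rail, its nose touching the arm's post and its blade flush along the arm, and then lock the blade by turning the gauge's knob clockwise to its stop. Carry the locked gauge to the same corner of the bare arm, bring that arm flush along the blade so that both arms stand parallel, and leave the gauge there, locked, disturbing nothing else.

Things in the scene. Friction and masses are not known exactly. Their poses are not given: they have to be found in the camera images.
- rail: Fixed aluminium rail on the table, 600 long, 40 wide, 20 high. Origin: centre of its underside. Its x axis runs along its length to the robot's left, y points across it towards the robot, z up. Its front face (towards the robot) is at y = +20. Both arms' posts stand 35 in front of its centre line (y = 35 in this frame).
- ref_arm: Fixed black arm with a camera on its end, on a steel post of radius 8.6 (0 to 22 high); left or right one of the two arms. Origin: on the post's axis at the table; x axis along the arm towards the camera end, z up. The angle from the rail's x to this x, anticlockwise from above, 75 to 115 degrees, is the angle to copy.
- ref_mid (a point): Middle of the camera arm, 55 from its post's axis, 29 high, x along the arm. The arm is 16 wide, 110 long from the axis, from 22 to 36 high; the aluminium camera on top of it (71 to 116 from the axis, 28 wide, overhanging only on the right side) reaches 63 high. Nothing of it moves.
- adj_post: Fixed steel post of the bare arm, radius 8.6, 22 high. Origin on its axis at the table; its x axis is parallel to the rail's x.
- adj_arm (a joint): Angle (rad) of the bare arm, anticlockwise from above, from the rail's x axis to the arm's direction; starts between 0.95 and 1.2, always smaller than the angle to copy. Friction hinge (0.04 N m) on the post's axis: it stays where left.
- adj_mid (a point): Middle of the bare black arm (same bar as the other arm, no camera, with a row of screw holes on top): 55 from its post's axis, 29 high; x axis along the arm away from the post. The arm is 16 wide, 110 long from the axis, from 22 to 36 high.
- gauge_grip (a point): Centre of the loose bevel gauge's upright wooden grip rib: 40 long (along x), 12 thick (along y), from 38 to 82 above the gauge's underside (this point: 60). x runs along the stock away from the blade's pivot, z up. The gauge weighs 0.5 to 0.8 kg, balances near the rib, and starts standing on the table in front of the arms.
- gauge_pivot (a point): The gauge's pivot axis, 29 above its underside and 66 from the rib's centre; axes as gauge_grip. The wooden stock, 30 wide and 38 high, reaches from x = 12 to 108 here. Seated: x parallel to the rail's x, -y face on the rail. Round the pivot is a steel nose, radius 8, which stops against a post when the axes are 16.6 apart: the blade can then lie flush on the arm.
- blade (a joint): Angle (rad) of the blade from the stock's direction (+x of gauge_grip), anticlockwise from above, 0 to 2.7; starts between 2.1 and 2.4, wider than any angle to copy. While unlocked it swings easily (0.03 N m) and stays where left; an arm that it is slid against pushes it closed.
- blade_mid (a point): Middle of the steel blade: 50 from the pivot, 29 high; x axis along the blade away from the pivot. Blade 16 wide, reaching 95 from the pivot, from 24 to 34 high.
- lock (a joint): Turn (rad) of the locking knob, clockwise from above: starts 0 to 0.15 (blade free), stop at 1.5. Turned to the stop it clamps the blade firmly (not against hard pushing). Turning it takes about 0.2 N m; it stays where left.
- lock_grip (a point): Grip of the black locking knob on the pivot's axis on top of the gauge, 64 above its underside: an upright bar 34 long (along this point's x), 12 thick (along y), from 44 to 82 above the underside, over a disc of radius 24 (38 to 44 high). At 0 the bar lies along the stock; x and y turn with the knob.
- carton: Bystander: cardboard box 90 x 70 x 80 behind the rail. Leave alone.
- mouse: Bystander: black computer mouse 100 long on the left. Leave alone.
- driver: Bystander: screwdriver lying on the right. Leave alone.
- spanner: Bystander: spanner lying behind the rail. Leave alone.
- jar: Bystander: white jar with a metal lid, 60 across, 75 high, behind the rail. Leave alone.
There are look-alikes about, which are no part of the job. What is shaped like the adj_post but yellow is not meant. What is shaped like the ref_arm but pink is not meant.

How it is judged:
By the outcome, as a careful person would: the job done as asked, in the order asked, and still so for the second after the job is handed in, with the robot touching nothing.
It also fails if it takes over 64 s, if anything falls off the work surface, if the arm or the gripper's body presses on something with over 40 N, if the wrist force passes 120 N, or if a joint passes its speed limit or range.

## Working session

There is one attempt and no reset: what is moved stays moved. The work goes in short steps, Python scripts to look and compute and a shell command to move; the robot and the scene stay as the last step left them, time stands still between calls to the robot, and variables do not carry over. Pictures are saved under pics/ and viewed, about 8 in all and at most 12, crops included, and the job is handed in when it is done.

```bash
mkdir -p pics; cat > h.py <<'E'
import numpy as np,cv2
from workcell import ctrl
def snap(n,f):
    s=ctrl.snapshot(n); cv2.imwrite('pics/%s.png'%f,s['image'][:,:,::-1]); np.savez('pics/%s.npz'%f,K=s['camera_matrix'],P=s['pose']); return s
def ray(f,px,z):
    d=np.load('pics/%s.npz'%f);K,P=d['K'],d['P']
    r=P[:3,:3]@np.linalg.solve(K,[px[0],px[1],1.]);o=P[:3,3]
    return o+r*(z-o[2])/r[2]
def proj(f,p):
    d=np.load('pics/%s.npz'%f);K,P=d['K'],d['P']
    c=K@(P[:3,:3].T@(np.array(p)-P[:3,3])); return c[:2]/c[2]
E
python3 - <<'E'
from h import *
a=snap('top','top0');b=snap('scene','scene0')
for s in(a,b): print(np.round(s['camera_matrix'],1).tolist(),np.round(s['pose'],3).tolist())
cv2.imwrite('pics/top0b.png',cv2.resize(a['image'][:,:,::-1],(800,600),interpolation=cv2.INTER_CUBIC))
cv2.imwrite('pics/scene0b.png',cv2.resize(b['image'][:,:,::-1],(800,600),interpolation=cv2.INTER_CUBIC))
print(ctrl.get_state(),ctrl.tcp_to_tips)
E
```

```text
[[496.5, 0.0, 264.9], [0.0, 496.5, 191.0], [0.0, 0.0, 1.0]] [[0.025, -0.996, 0.088, 0.503], [-1.0, -0.025, -0.005, -0.032], [0.007, -0.088, -0.996, 1.391], [0.0, 0.0, 0.0, 1.0]]
[[443.9, 0.0, 252.1], [0.0, 443.9, 195.5], [0.0, 0.0, 1.0]] [[0.332, 0.648, -0.686, 1.549], [0.943, -0.227, 0.242, -0.366], [0.001, -0.728, -0.686, 1.013], [0.0, 0.0, 0.0, 1.0]]
{'t': 0.1, 'qpos': array([-1.03390585e+00,  3.59277965e-01,  1.11489196e-02, -3.10183377e-04,
       -1.22413559e+00, -2.88054399e-01]), 'qd': array([ 0.00057933, -0.00205253,  0.00225252,  0.00039647, -0.00062984,
        0.00014033]), 'tau': array([-1.34162237e-03, -5.84163845e+01,  2.93748289e+01,  7.01553494e+00,
        1.01256953e-02, -5.83596693e-05]), 'tcp_pos': array([ 0.16607272, -0.65380924,  0.24273952]), 'tcp_rot': array([ 3.14010200e+00, -1.37568145e-04, -2.89286207e+00]), 'wrist_force': array([-0.05231559, -0.19348355, -0.87469797]), 'wrist_torque': array([-0.0044939 ,  0.04269181, -0.00817542]), 'grip_width': 0.08757086169540974} 0.017
```

View pics/top0b.png

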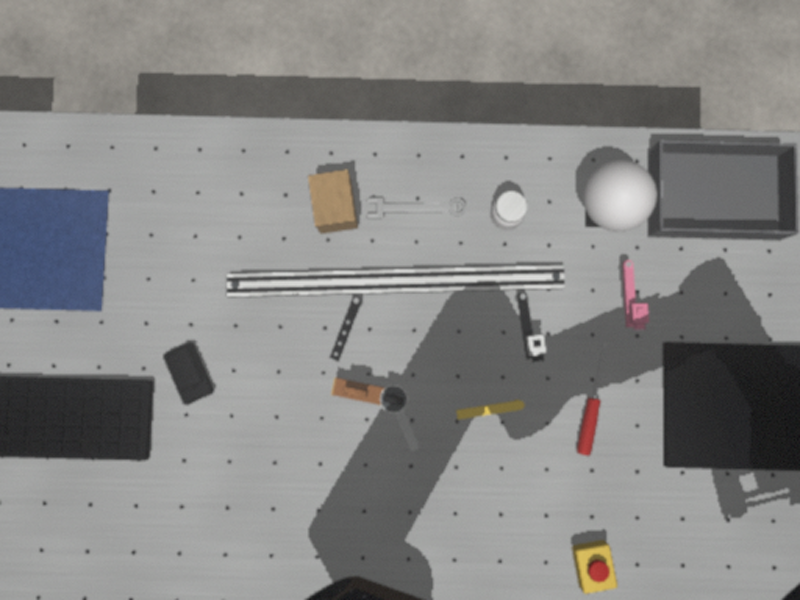

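View pics/scene0b.png

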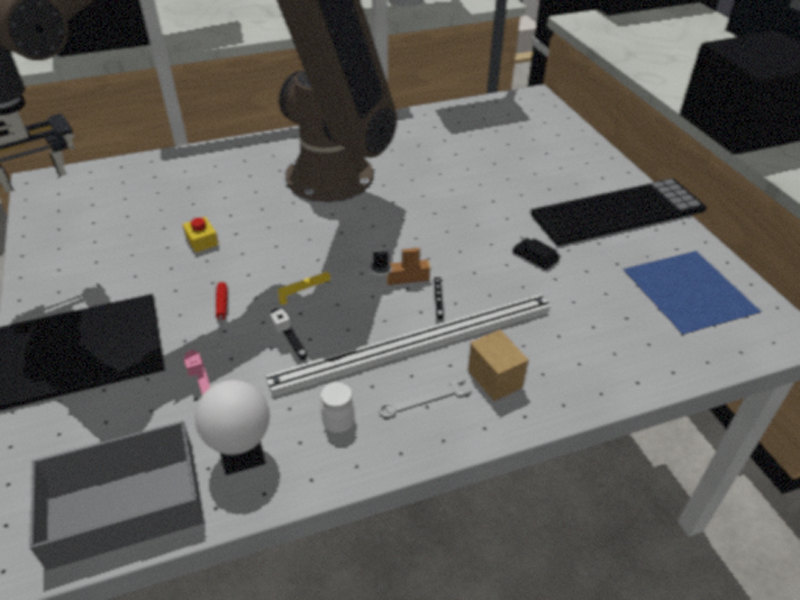

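The pictures show:
- **Gauge:** rib at about (357,383), knob at (393,399), blade pointing to (415,450).
- **Bare arm:** from its post at (357,298) to (335,358).
- **Camera arm:** from its post at (521,295), camera at (537,345).
- **Rail:** from (227,285) to (565,276).

Things that could be mistaken for the targets:
- The pink arm at (632,290) looks like the camera arm. I'm ignoring it.
- The yellow piece at (487,410) is also a look-alike, and I'm ignoring it.
- The carton at (333,200) is also brown, but it is behind the rail. The gauge is the brown stock with a black knob and a blade.

```bash
python3 - <<'E'
from h import *
im=cv2.imread('pics/top0.png'); hsv=cv2.cvtColor(im,cv2.COLOR_BGR2HSV)
m=((hsv[...,0]<16)&(hsv[...,1]>90)).astype(np.uint8); m[:220]=0; m[270:]=0; m[:,:200]=0; m[:,270:]=0
c=max(cv2.findContours(m,0,2)[0],key=cv2.contourArea); print('stock rect px',cv2.minAreaRect(c),cv2.boxPoints(cv2.minAreaRect(c)).tolist())
s=1/1.5625
def R(n,x,y,z): print(n,np.round(ray('top0',(x*s,y*s),z),4))
R('railL front',227,297,.02);R('railR front',565,289,.02);R('railL back',227,272,.02);R('railR back',565,263,.02)
R('adjpost',357,299,.036);R('adjtip',335,358,.036);R('refpost',522,296,.036);R('knob',393,398,.082);R('rib',357,382,.082)
R('blade tip',415,449,.034);R('camera',537,345,.063)
big=cv2.resize(im[165:300,195:365],None,fx=4.7,fy=4.4,interpolation=cv2.INTER_CUBIC);cv2.imwrite('pics/crop1.png',big);print(big.shape)
E
```

```text
stock rect px ((228.3094940185547, 249.81448364257812), (29.98127555847168, 10.279294967651367), 11.768289566040039) [[212.58570861816406, 251.7886962890625], [214.6822052001953, 241.7254638671875], [244.0332794189453, 247.84027099609375], [241.93678283691406, 257.90350341796875]]
railL front [0.6182 0.2924 0.02  ]
railR front [ 0.6476 -0.3071  0.02  ]
railL back [0.6628 0.2944 0.02  ]
railR back [ 0.6943 -0.3067  0.02  ]
adjpost [0.6191 0.061  0.036 ]
adjtip [0.5151 0.0961 0.036 ]
refpost [ 0.6317 -0.2284  0.036 ]
knob [ 0.4503 -0.0075  0.082 ]
rib [0.4755 0.0535 0.082 ]
blade tip [ 0.3619 -0.047   0.034 ]
camera [ 0.5455 -0.2512  0.063 ]
(594, 799, 3)
```

View pics/crop1.png

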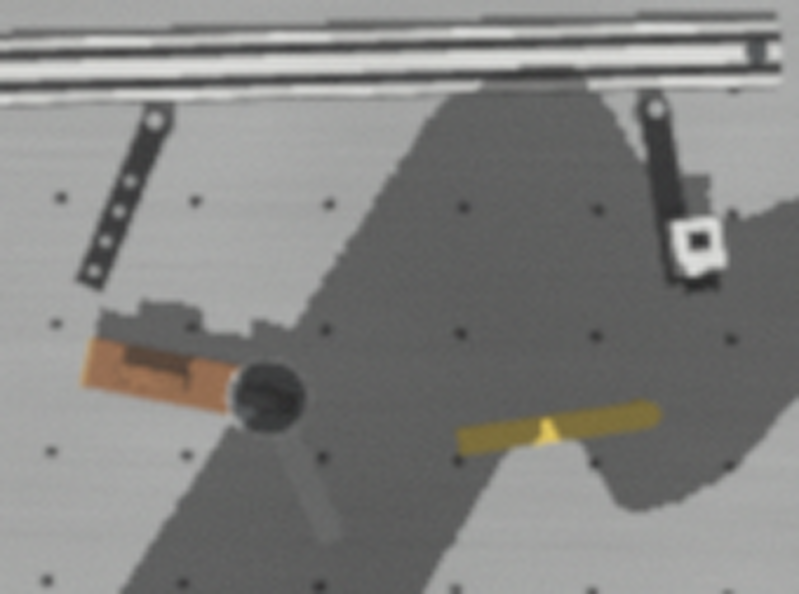

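The crop confirms the gauge: brown stock, black knob at (268,398), steel blade to (330,540). It's not the yellow piece at (560,425). The bare arm has its row of holes at (120,200), and the camera arm is at (675,200). Next I move above the gauge's rib.

```bash
python3 -m crank '[[[0,0.45,0.79,0,0.45],[0,0.45,0.79,0,0.45],[0,0.45,0.79,0,0.45],[0,0.45,0.79,0,0.45],[0,0.45,0.79,0,0.45],[0,0.45,0.79,0,0.45],[0,0.45,0.79,0,0.45],[0,0.45,0.79,0,0.45],[0,0.45,0.79,0,0.45]]]' 40
python3 -m crank '[[[0,0.21,0.79,0,0.45],[0,0.21,0.79,0,0.45],[0,0.21,0.79,0,0.45],[0,0.21,0.79,0,0.45],[0,0.21,0.79,0,0.45],[0,0.21,0.79,0,0.45],[0,0.21,0.79,0,0.45],[0,0.21,0.79,0,0.45],[0,0.2,0.79,0,0.45],[0,0,0,0,0]]]'
python3 - <<'E'
from h import *
s=ctrl.get_state();print(s['t'],s['tcp_pos'],np.degrees(s['tcp_rot']),s['qpos'])
a=snap('wrist','w1');print(np.round(a['pose'],3).tolist(),a['camera_matrix'][0])
cv2.imwrite('pics/w1b.png',cv2.resize(a['image'][:,:,::-1],(800,600)))
E
```

```text
t: 1.0
tcp_pos: [0.369, -0.2969, 0.2435]
tcp_rot: [3.142, 0.0, -2.325]
wrist_force: [1.0, 0.0, 0.9]
grip_width: 0.088
t: 2.0
tcp_pos: [0.4637, 0.0604, 0.2433]
tcp_rot: [-3.141, 0.0, -1.756]
wrist_force: [-1.1, -0.5, -1.4]
grip_width: 0.0876
2.0 [0.46368312 0.0603516  0.24326285] [-1.79994356e+02  9.12602947e-03 -1.00625864e+02] [ 5.52042240e-01  1.04561490e-02 -4.26179715e-01 -5.70095132e-05
 -1.13398045e+00 -7.37474444e-01]
[[-0.983, 0.175, 0.058, 0.447], [0.185, 0.934, 0.306, -0.023], [-0.0, 0.311, -0.95, 0.384], [0.0, 0.0, 0.0, 1.0]] [343.05973814   0.         264.78077339]
```

View pics/w1b.png

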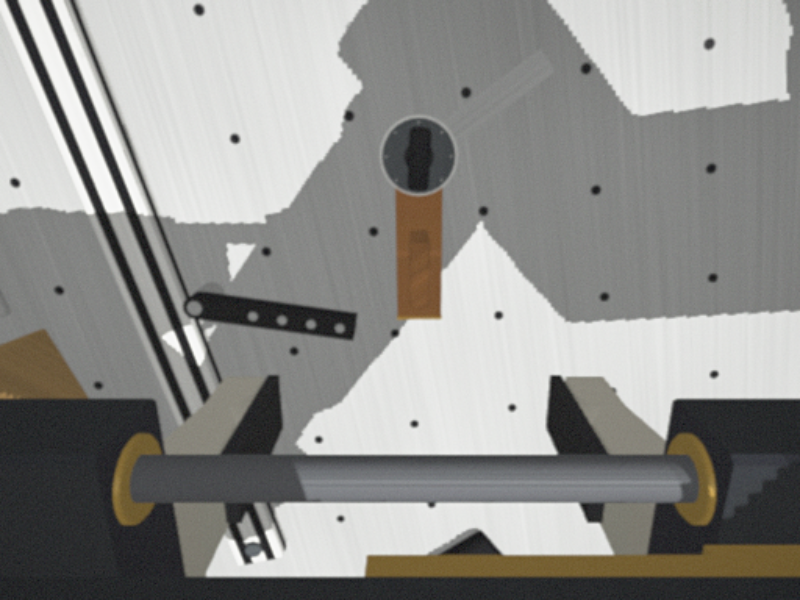

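The wrist view shows the knob at (419,155), the stock running to (419,318), the rib at about (420,270), and the bare arm's post at (195,307).

```bash
python3 - <<'E'
from h import *
s=.64
R=lambda x,y,z: ray('w1',(x*s,y*s),z)
k=R(419,158,.082);kd=R(419,155,.044);e=R(419.5,317,.038)
print('knobtop',k,'disc',kd,'end',e)
d=e-kd;print('len',np.linalg.norm(d[:2]),'yaw',np.degrees(np.arctan2(d[1],d[0])))
u=d[:2]/np.linalg.norm(d[:2]);print('rib',kd[:2]+66*.001*u, 'knob bar', np.degrees(np.arctan2(*(R(418,190,.082)-R(420,128,.082))[[1,0]])))
print('adjpost',R(195,307,.036),'adjtip mid',R(355,326,.036), 'rail front edge',R(72,0,.02),R(205,370,.02))
b0=kd;b1=R(545,58,.034);print('blade',np.degrees(np.arctan2(*(b1-b0)[[1,0]])))
E
```

```text
knobtop [ 0.44725503 -0.00778729  0.082     ] disc [ 0.4469323  -0.00765035  0.044     ] end [0.4659749  0.09769568 0.038     ]
len 0.10705329064397476 yaw 79.7537213863766
rib [0.45867236 0.0572971 ] knob bar 77.62894057520832
adjpost [0.61565204 0.06295414 0.036     ] adjtip mid [0.51113332 0.09665332 0.036     ] rail front edge [ 0.63595049 -0.13361104  0.02      ] [0.63135897 0.11563313 0.02      ]
blade -154.24340840003987
```

```bash
python3 -m crank '[[[0,-0.1,-0.07,-0.8,0.04],[0,0,0,-0.9,0],[0,0,0,-0.9,0],[0,0,0,-0.6,0],[0,0,0,-0.42,0],[0,0,0,0,0],[255,0,0,0,0],[255,0,0,0,0],[255,0,0,0,0],[255,0,0,0,0]]]' 40
python3 -m crank '[[[255,0,0,0,0],[255,0,0,0,0],[255,0,0,0.15,0],[255,0,0,0.15,0],[255,0,0,0.1,0],[255,0,0,0,0]]]'
```

```text
t: 3.05
tcp_pos: [0.4582, 0.0536, 0.0636]
tcp_rot: [-3.14, 0.001, -1.756]
wrist_force: [0.8, 0.2, 0.6]
grip_width: 0.0611
t: 3.65
tcp_pos: [0.4584, 0.0537, 0.0837]
tcp_rot: [-3.14, 0.001, -1.756]
wrist_force: [-0.0, -0.2, 0.3]
grip_width: 0.0129
```

```bash
python3 - <<'E'
from h import *
st=ctrl.get_state();print(st['t'],st['wrist_force'],st['wrist_torque'],st['grip_width'])
snap('top','top1');a=snap('wrist','w2')
g=cv2.imread('pics/top0.png',0);L=cv2.createLineSegmentDetector().detect(g)[0][:,0]
for l in L:
    n=np.hypot(l[2]-l[0],l[3]-l[1]);m=(l[:2]+l[2:])/2
    rail=160<m[1]<195 and 140<m[0]<365 and n>50
    arms=185<m[1]<232 and 205<m[0]<350 and n>14
    if rail or arms:
        z=.02 if rail else .036
        p,q=ray('top0',l[:2],z),ray('top0',l[2:],z)
        if q[1]<p[1] if rail else q[0]>p[0]: p,q=q,p
        d=q-p;print('rail' if rail else 'arm',l.round(1).tolist(),p[:2].round(4),q[:2].round(4),np.degrees(np.arctan2(d[1],d[0])).round(2))
E
```

```text
3.65 [-0.03381429 -0.17327725  0.30384059] [-0.05841057 -0.16018569 -0.04016934] 0.01288310092047888
rail [153.10000610351562, 183.60000610351562, 351.8999938964844, 178.5] [ 0.665  -0.2799] [0.6368 0.2715] 92.93
rail [351.8999938964844, 174.60000610351562, 154.39999389648438, 179.6999969482422] [ 0.676  -0.2798] [0.6478 0.2686] 92.94
rail [144.39999389648438, 177.0, 359.3999938964844, 171.5] [ 0.6851 -0.3007] [0.6545 0.2965] 92.93
rail [295.70001220703125, 183.0, 144.39999389648438, 186.6999969482422] [ 0.6485 -0.1236] [0.6275 0.2953] 92.87
rail [358.1000061035156, 169.0, 148.10000610351562, 174.5] [ 0.6921 -0.297 ] [0.6617 0.2864] 92.98
arm [232.39999389648438, 189.10000610351562, 216.60000610351562, 230.5] [0.6256 0.0505] [0.5115 0.0901] 160.89
arm [337.5, 191.8000030517578, 338.8999938964844, 207.0] [ 0.6254 -0.2378] [ 0.5837 -0.2421] -174.01
rail [219.39999389648438, 187.3000030517578, 295.6000061035156, 185.5] [ 0.6414 -0.1237] [0.6311 0.0877] 92.8
arm [210.3000030517578, 227.3000030517578, 224.6999969482422, 190.6999969482422] [0.6206 0.0715] [0.5199 0.1073] 160.45
arm [322.79998779296875, 186.39999389648438, 330.20001220703125, 201.5] [ 0.6394 -0.1973] [ 0.5983 -0.218 ] -153.25
rail [148.10000610351562, 172.0, 358.1000061035156, 166.1999969482422] [ 0.7   -0.297] [0.6688 0.2868] 93.06
arm [262.29998779296875, 229.1999969482422, 288.79998779296875, 186.5] [ 0.6366 -0.1039] [ 0.5181 -0.0343] 149.58
arm [335.29998779296875, 228.1999969482422, 332.5, 204.1999969482422] [ 0.5911 -0.2245] [ 0.5258 -0.233 ] -172.61
arm [298.1000061035156, 185.8000030517578, 316.8999938964844, 185.0] [ 0.6426 -0.1809] [ 0.6392 -0.1295] 93.76
```

View pics/w2.png

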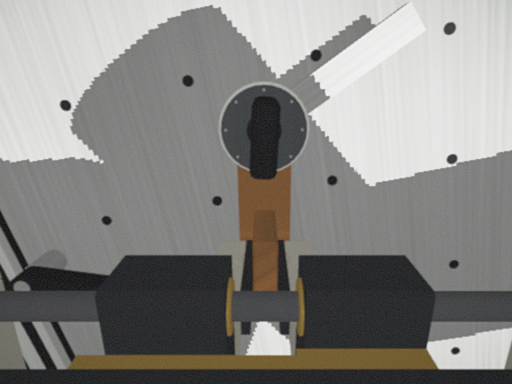

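```bash
python3 - <<'E'
from h import *
st=ctrl.get_state();T=st['tcp_pos']
for h in (0,.02):
    for z in (.044,.082):
        print(h,z,[ray('w2',p,z+h)[:2].round(4).tolist() for p in((264,128),(220,128),(309,128),(265,97),(262,178),(238,238),(291,238))])
print(T,np.load('pics/w2.npz')['P'][:3,3])
E
```

```text
0 0.044 [[0.4469, -0.0076], [0.4694, -0.0118], [0.424, -0.0033], [0.4436, -0.0227], [0.453, 0.0186], [0.4732, 0.0512], [0.4432, 0.0568]]
0 0.082 [[0.4459, -0.0122], [0.4636, -0.0156], [0.4278, -0.0089], [0.4432, -0.0242], [0.4506, 0.0084], [0.4666, 0.0342], [0.443, 0.0386]]
0.02 0.044 [[0.4464, -0.0101], [0.4663, -0.0138], [0.426, -0.0062], [0.4434, -0.0235], [0.4517, 0.0132], [0.4698, 0.0422], [0.4431, 0.0472]]
0.02 0.082 [[0.4453, -0.0147], [0.4606, -0.0175], [0.4298, -0.0118], [0.4431, -0.0249], [0.4494, 0.0031], [0.4632, 0.0252], [0.4428, 0.029]]
[0.45883083 0.0536139  0.08344316] [ 0.4419809  -0.0295057   0.22402004]
```

The gauge wasn't lifted: the apparent sizes fit a gauge still on the table, because the fingers were still closing when I raised the tool. I'll regrip and allow more time.

```bash
python3 -m crank '[[[150,0,0.07,0,0],[150,0,0,0,0],[150,0,0,0,0],[150,0,0,-0.2,0],[150,0,0,-0.22,0],[255,0,0,0,0],[255,0,0,0,0],[255,0,0,0,0],[255,0,0,0,0],[255,0,0,0,0]]]' 45
python3 -m crank '[[[255,0,0,0,0],[255,0,0,0,0],[255,0,0,0.1,0],[255,0,0,0.1,0],[255,0,0,0.1,0],[255,0,0,0,0],[255,0,0,0,0]]]'
python3 -c "
from h import *
snap('wrist','w3');print(ctrl.get_state())"
```

```text
t: 4.75
tcp_pos: [0.4577, 0.0569, 0.0616]
tcp_rot: [-3.141, 0.0, -1.756]
wrist_force: [0.2, 0.1, -4.0]
grip_width: 0.0118
t: 5.45
tcp_pos: [0.4577, 0.0568, 0.0767]
tcp_rot: [-3.141, 0.0, -1.756]
wrist_force: [-0.4, 0.3, -7.0]
grip_width: 0.0119
{'t': 5.5, 'qpos': array([ 5.52388962e-01,  1.95432114e-01, -6.64574599e-01, -1.56266107e-04,
       -7.10807041e-01, -7.37834070e-01]), 'qd': array([-0.00105632,  0.00408598, -0.00246628, -0.00040209,  0.00161777,
       -0.00014582]), 'tau': array([ 1.67678803e-02, -3.91282153e+01,  2.23046476e+01,  5.69080040e+00,
       -6.72478485e-02,  7.84352742e-04]), 'tcp_pos': array([0.45753041, 0.0567541 , 0.07654946]), 'tcp_rot': array([ 3.14151117e+00,  6.37102325e-05, -1.75635986e+00]), 'wrist_force': array([ 0.40762548, -0.90020685, -6.35021264]), 'wrist_torque': array([0.10965067, 0.06456213, 0.00597353]), 'grip_width': 0.011952048489492925}
```

```bash
python3 -m crank '[[[255,0.1,-0.25,0,0.1],[255,0.2,-0.5,0,0.2],[255,0.2,-0.5,0,0.2],[255,0.3,-0.5,0,0.2],[255,0.4,-0.3,0,0.2],[255,0.5,-0.18,0,0.2],[255,0.5,-0.1,0,0.2],[255,0.4,-0.05,0,0.2],[255,0.25,0,0,0.2],[255,0.13,0,0,0.195]]]'
python3 -m crank '[[[255,0,0,0,0],[255,0,0,-0.1,0],[255,0,0,-0.1,0],[255,0,0,-0.06,0],[255,0,0,0,0]]]'
python3 - <<'E'
from h import *
a=snap('wrist','w4');b=snap('top','top2');s=ctrl.get_state();print(s['tcp_pos'],np.degrees(s['tcp_rot'][2]),s['wrist_force'],s['qpos'])
im=b['image'][150:260,190:380,::-1]
cv2.imwrite('pics/c4.png',np.vstack([cv2.resize(a['image'][:,:,::-1],(440,330)),cv2.resize(im,(440,255),interpolation=cv2.INTER_CUBIC)]))
E
```

```text
t: 6.5
tcp_pos: [0.6073, -0.0624, 0.0756]
tcp_rot: [3.141, -0.0, -1.491]
wrist_force: [-0.5, 0.8, -6.5]
grip_width: 0.0117
t: 7.0
tcp_pos: [0.6059, -0.0622, 0.0629]
tcp_rot: [3.14, -0.0, -1.492]
wrist_force: [0.2, -0.2, -6.2]
grip_width: 0.0117
[ 0.60653002 -0.062199    0.06356854] -85.4633876059351 [-0.33475929 -0.83479443 -5.62219881] [ 2.17852216e-01  4.21795231e-01 -3.49244492e-01  7.75217844e-05
 -7.99872119e-01 -1.38727417e-01]
```

View pics/c4.png

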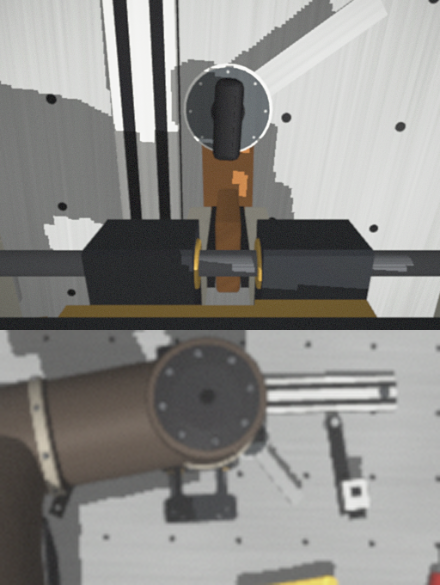

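```bash
python3 -m crank '[[[255,0,0,0,-0.2],[255,0,0,0,0]]]'
python3 - <<'E'
from h import *
s=ctrl.get_state();print(s['tcp_pos'],np.degrees(s['tcp_rot'][2]))
a=snap('wrist','w5');g=cv2.cvtColor(a['image'],cv2.COLOR_RGB2GRAY)
L=cv2.createLineSegmentDetector().detect(g)[0][:,0]
n=np.array([-.9987,-.0511])
for l in L:
    if np.hypot(*(l[2:]-l[:2]))<35 or max(l[1],l[3])>260: continue
    print(l.round(0).tolist(),end=' ')
    for z in(0,.02,.039):
        p,q=ray('w5',l[:2],z),ray('w5',l[2:],z);d=q-p
        print('z%.3f off %.4f ang %.1f'%(z,((p+q)[:2]/2)@-n,np.degrees(np.arctan2(d[1],d[0]))%180),end=' | ')
    print()
E
```

```text
t: 7.3
tcp_pos: [0.6068, -0.0622, 0.0638]
tcp_rot: [-3.141, 0.0, -1.521]
wrist_force: [-0.1, -0.6, -6.0]
grip_width: 0.0118
[ 0.60679372 -0.06219003  0.06377833] -87.15884027161275
[183.0, 1.0, 201.0, 256.0] z0.000 off 0.6449 ang 93.0 | z0.020 off 0.6407 ang 93.0 | z0.039 off 0.6367 ang 93.0 | 
[142.0, 0.0, 157.0, 153.0] z0.000 off 0.6671 ang 92.9 | z0.020 off 0.6607 ang 92.9 | z0.039 off 0.6547 ang 92.9 | 
[154.0, 253.0, 126.0, 0.0] z0.000 off 0.6755 ang 92.9 | z0.020 off 0.6683 ang 92.9 | z0.039 off 0.6614 ang 92.9 | 
[188.0, 253.0, 168.0, 0.0] z0.000 off 0.6533 ang 92.9 | z0.020 off 0.6483 ang 92.9 | z0.039 off 0.6435 ang 92.9 | 
[232.0, 87.0, 265.0, 75.0] z0.000 off 0.6111 ang 22.4 | z0.020 off 0.6102 ang 22.4 | z0.039 off 0.6094 ang 22.4 | 
[324.0, 255.0, 404.0, 255.0] z0.000 off 0.5361 ang 2.9 | z0.020 off 0.5425 ang 2.9 | z0.039 off 0.5486 ang 2.9 | 
[283.0, 130.0, 278.0, 184.0] z0.000 off 0.5928 ang 87.8 | z0.020 off 0.5937 ang 87.8 | z0.039 off 0.5945 ang 87.8 | 
[202.0, 1.0, 206.0, 76.0] z0.000 off 0.6350 ang 92.9 | z0.020 off 0.6318 ang 92.9 | z0.039 off 0.6287 ang 92.9 | 
[... 691 characters left out ...]
| 
[123.0, 107.0, 111.0, 1.0] z0.000 off 0.6838 ang 92.0 | z0.020 off 0.6758 ang 92.0 | z0.039 off 0.6682 ang 92.0 | 
[198.0, 142.0, 196.0, 83.0] z0.000 off 0.6415 ang 91.7 | z0.020 off 0.6376 ang 91.7 | z0.039 off 0.6340 ang 91.7 | 
[210.0, 147.0, 216.0, 253.0] z0.000 off 0.6350 ang 93.0 | z0.020 off 0.6317 ang 93.0 | z0.039 off 0.6287 ang 93.0 | 
[236.0, 238.0, 234.0, 171.0] z0.000 off 0.6209 ang 92.7 | z0.020 off 0.6190 ang 92.7 | z0.039 off 0.6173 ang 92.7 | 
[295.0, 172.0, 293.0, 238.0] z0.000 off 0.5838 ang 92.9 | z0.020 off 0.5856 ang 92.9 | z0.039 off 0.5873 ang 92.9 | 
[134.0, 161.0, 145.0, 252.0] z0.000 off 0.6817 ang 93.1 | z0.020 off 0.6739 ang 93.1 | z0.039 off 0.6665 ang 93.1 |
```

```bash
python3 -m crank '[[[255,0.14,0,0,0],[255,0.1,0,0,0],[255,0.04,0,0,0],[255,0,0,0,0]]]'
python3 -m crank '[[[255,0.04,0,0,0],[255,0,0,0,0]]]'
python3 -m crank '[[[255,0.04,0,0,0],[255,0,0,0,0]]]'
```

```text
t: 7.75
tcp_pos: [0.6211, -0.0622, 0.0634]
tcp_rot: [3.142, -0.0, -1.52]
wrist_force: [0.3, 0.5, -6.0]
grip_width: 0.0115
t: 7.95
tcp_pos: [0.6229, -0.0622, 0.0635]
tcp_rot: [-3.142, -0.0, -1.519]
wrist_force: [-0.1, 0.4, -5.9]
grip_width: 0.0117
t: 8.15
tcp_pos: [0.6242, -0.0623, 0.0634]
tcp_rot: [3.14, -0.0, -1.52]
wrist_force: [-1.1, -0.2, -5.6]
grip_width: 0.0117
```

```bash
python3 -m crank '[[[255,0.04,0,0,0],[255,0,0,0,0]]]'
```

```text
t: 8.35
tcp_pos: [0.6244, -0.0624, 0.063]
tcp_rot: [3.137, -0.0, -1.52]
wrist_force: [-6.7, 1.7, -3.2]
grip_width: 0.0121
```

```bash
python3 -m crank '[[[255,0,0,-0.02,0],[255,0.008,-0.15,0,0],[255,0.008,-0.15,0,0],[255,0.008,-0.15,0,0],[255,0.008,-0.15,0,0],[255,0.008,-0.15,0,0],[255,0.008,-0.15,0,0],[255,0.008,-0.15,0,0],[255,0.008,-0.15,0,0],[255,0.008,-0.15,0,0]]]'
python3 -m crank '[[[255,0.004,-0.08,0,0],[255,0,0,0,0]]]'
```

```text
t: 9.35
tcp_pos: [0.6279, -0.129, 0.0619]
tcp_rot: [3.137, 0.001, -1.52]
wrist_force: [-7.6, 6.1, -3.0]
grip_width: 0.012
t: 9.55
tcp_pos: [0.6281, -0.1337, 0.0619]
tcp_rot: [3.137, 0.001, -1.52]
wrist_force: [-6.5, 1.8, -3.7]
grip_width: 0.0117
```

```bash
python3 - <<'E'
from h import *
s=ctrl.get_state();print(s['tcp_pos'],np.degrees(s['tcp_rot'][2]),s['wrist_force'])
a=snap('wrist','w6');b=snap('scene','s6')
cv2.imwrite('pics/c6.png',np.vstack([cv2.resize(a['image'][:,:,::-1],(560,420))[:330],cv2.resize(b['image'][150:250,120:320,::-1],(560,265),interpolation=cv2.INTER_CUBIC)]))
E
```

```text
[ 0.62812489 -0.13373702  0.06185848] -87.11416666792236 [-6.49011976  1.84457501 -3.68688534]
```

View pics/c6.png

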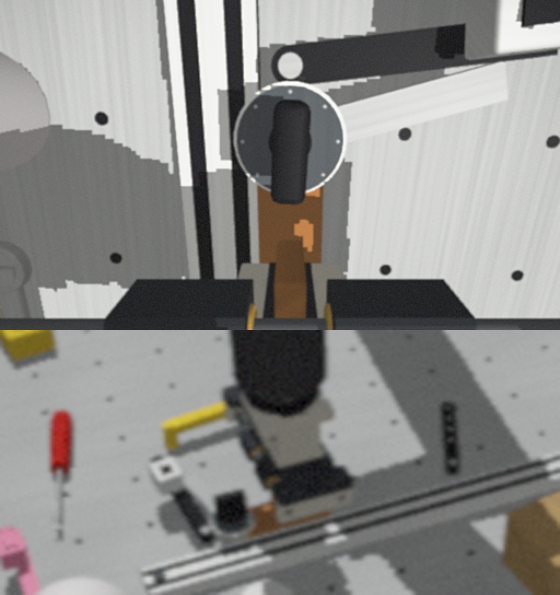

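The picture shows the blade tip already on the arm's side and the nose about 10 mm short of the post at (290,65). I keep sliding until it touches.

```bash
python3 -m crank '[[[255,0.004,-0.07,0,0],[255,0.004,-0.07,0,0],[255,0,0,0,0]]]';python3 -m crank '[[[255,0.002,-0.04,0,0],[255,0,0,0,0]]]';python3 -m crank '[[[255,0.002,-0.04,0,0],[255,0,0,0,0]]]'
```

```text
t: 9.95
tcp_pos: [0.6285, -0.1403, 0.0619]
tcp_rot: [3.137, 0.001, -1.52]
wrist_force: [-6.8, 3.2, -3.0]
grip_width: 0.0115
t: 10.15
tcp_pos: [0.6285, -0.1421, 0.0619]
tcp_rot: [3.137, 0.001, -1.52]
wrist_force: [-7.2, 5.1, -2.3]
grip_width: 0.0118
t: 10.35
tcp_pos: [0.6287, -0.144, 0.0619]
tcp_rot: [3.137, 0.001, -1.52]
wrist_force: [-7.1, 4.5, -2.2]
grip_width: 0.0113
```

```bash
for i in 1; do python3 -m crank '[[[255,0.002,-0.04,0,0],[255,0,0,0,0]]]';done; python3 -m crank '[[[255,0.002,-0.04,0,0],[255,0,0,0,0]]]'
```

```text
t: 10.55
tcp_pos: [0.6288, -0.146, 0.0619]
tcp_rot: [3.137, 0.001, -1.52]
wrist_force: [-6.1, 4.2, -2.1]
grip_width: 0.0117
t: 10.75
tcp_pos: [0.6288, -0.1476, 0.0619]
tcp_rot: [3.137, 0.002, -1.52]
wrist_force: [-7.0, 7.1, -1.1]
grip_width: 0.0114
```

```bash
python3 -m crank '[[[255,0.002,-0.04,0,0],[255,0,0,0,0]]]'
```

```text
t: 10.95
tcp_pos: [0.6288, -0.148, 0.0621]
tcp_rot: [3.137, 0.004, -1.52]
wrist_force: [-9.2, 15.8, 1.6]
grip_width: 0.0117
```

```bash
python3 -m crank '[[[139,0,0,0,0],[139,0,0,0,0],[139,0,0,0,0],[139,0,0,0,0],[139,0,0,0.2,0],[139,0,0,0.4,0],[139,0,0,0.4,0],[139,0,0,0.4,0],[139,0,0,0,0]]]'
python3 - <<'E'
from h import *
s=ctrl.get_state();print(s['tcp_pos'],np.degrees(s['tcp_rot'][2]),s['wrist_force'])
a=snap('wrist','w7')
cv2.imwrite('pics/c7.png',cv2.resize(a['image'][:270,120:,::-1],(784,540),interpolation=cv2.INTER_CUBIC))
E
```

```text
t: 11.85
tcp_pos: [0.6336, -0.1511, 0.1369]
tcp_rot: [-3.135, -0.001, -1.519]
wrist_force: [0.3, 0.3, -0.5]
grip_width: 0.0397
[ 0.63359928 -0.15112042  0.13689723] -87.03727085607473 [ 0.29001303  0.34233165 -0.474073  ]
```

View pics/c7.png

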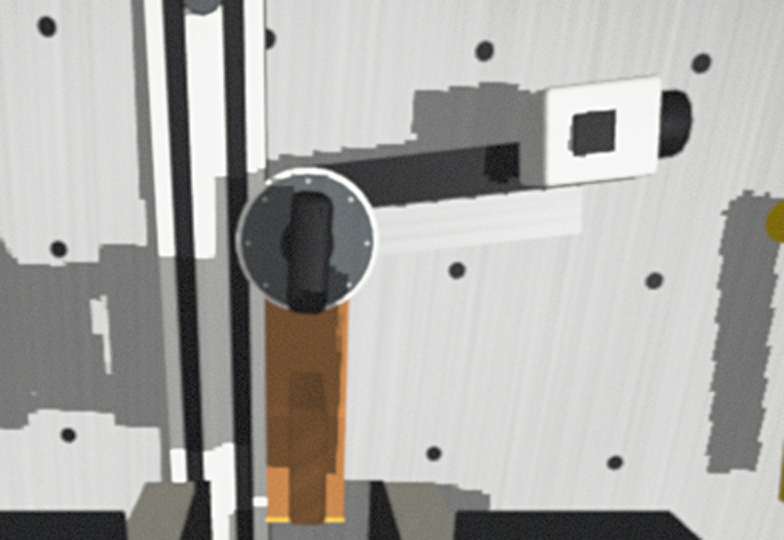

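Stock along the rail, nose at the post, and the blade flush along the arm. The disc centre is at (307,239) in the crop, and the bar top at (309,252).

```bash
python3 - <<'E'
from h import *
f='w7'
R=lambda x,y,z: ray(f,(120+x/2,y/2),z)
d=R(307,239,.044);b=R(309,252,.082);print('disc',d,'bar',b)
p,q=R(312,195,.082),R(306,311,.082);print('bar ang',np.degrees(np.arctan2(*(q-p)[[1,0]])),np.linalg.norm(q-p))
t=R(306,521,.038);print('end',t,np.linalg.norm((t-d)[:2]))
e,g=R(266,310,.038),R(266,515,.038);print('stock',np.degrees(np.arctan2(*(g-e)[[1,0]])))
e,g=R(380,208,.036),R(500,196,.036);print('arm left edge',np.degrees(np.arctan2(*(g-e)[[1,0]]))-92.93)
e,g=R(385,254,.034),R(580,232,.034);print('blade left edge',np.degrees(np.arctan2(*(g-e)[[1,0]]))-92.93)
T=ctrl.get_state()['tcp_pos'];c=(d+b)[:2]/2;print('delta units',(c-T[:2])/.05)
E
```

```text
disc [ 0.63088201 -0.21275709  0.044     ] bar [ 0.63099663 -0.21288982  0.082     ]
bar ang 90.45679612667762 0.032281185265866354
end [ 0.62469872 -0.10401317  0.038     ] 0.10891957470810787
stock 92.34286203697121
arm left edge -264.4021113861995
blade left edge -263.5383284041851
delta units [-0.03390439 -1.23786022]
```

```bash
python3 -m crank '[[[139,-0.03,-0.44,0,-0.31],[139,0,-0.5,0,0],[139,0,-0.3,0,0],[139,0,0,-0.4,0],[139,0,0,-0.5,0],[139,0,0,-0.4,0],[139,0,0,-0.12,0],[139,0,0,0,0],[255,0,0,0,0],[255,0,0,0,0]]]' 45
python3 -m crank '[[[255,0,0,0,0],[255,0,0,0,0],[255,0,0,0,0]]]'
```

```text
t: 12.9
tcp_pos: [0.6312, -0.2128, 0.063]
tcp_rot: [-3.139, -0.0, -1.562]
wrist_force: [-0.4, 0.5, -0.6]
grip_width: 0.0292
t: 13.2
tcp_pos: [0.6309, -0.2127, 0.0624]
tcp_rot: [-3.139, -0.0, -1.562]
wrist_force: [0.9, 0.5, 1.7]
grip_width: 0.0115
```

```bash
python3 -m crank '[[[255,0,0,0,-0.5],[255,0,0,0,-0.9],[255,0,0,0,-0.9],[255,0,0,0,-0.9],[255,0,0,0,-0.9],[255,0,0,0,-0.9],[255,0,0,0,-0.9],[255,0,0,0,-0.9],[255,0,0,0,-0.9],[255,0,0,0,0]]]'; python3 -c "
from h import *
s=ctrl.get_state();print(s['wrist_force'],s['wrist_torque'])"
python3 -m crank '[[[255,0,0,0,-0.9],[255,0,0,0,-0.9],[255,0,0,0,-0.4],[255,0,0,0,0]]]'; python3 -c "
from h import *
s=ctrl.get_state();print(s['wrist_force'],s['wrist_torque'],np.degrees(s['tcp_rot'][2]))"
```

```text
t: 14.2
tcp_pos: [0.6303, -0.2125, 0.0624]
tcp_rot: [-3.141, 0.001, -2.64]
wrist_force: [-1.3, 1.9, 5.4]
grip_width: 0.012
[-1.27099649  1.89473204  5.39704504] [ 1.1509447   0.48024702 -0.02516061]
t: 14.6
tcp_pos: [0.6303, -0.2123, 0.0624]
tcp_rot: [-3.142, 0.001, -2.943]
wrist_force: [-1.1, 4.1, 5.7]
grip_width: 0.0114
[-1.05809984  4.13610224  5.73988105] [ 1.4570077   0.4348862  -0.07345994] -168.61819056025035
```

```bash
python3 -m crank '[[[255,0,0,0,-0.3],[255,0,0,0,-0.25],[255,0,0,0,0]]]'; python3 -c "
from h import *
s=ctrl.get_state();print(s['wrist_force'],s['wrist_torque'],np.degrees(s['tcp_rot'][2]),s['tau'][5])"
python3 -m crank '[[[255,0,0,0,-0.25],[255,0,0,0,-0.2],[255,0,0,0,0]]]'; python3 -c "
from h import *
s=ctrl.get_state();print(s['wrist_force'],s['wrist_torque'],np.degrees(s['tcp_rot'][2]),s['tau'][5])"
```

```text
t: 14.9
tcp_pos: [0.6303, -0.2123, 0.0624]
tcp_rot: [3.142, 0.001, -3.019]
wrist_force: [-0.9, 2.6, 6.8]
grip_width: 0.0117
[-0.91918081  2.57665705  6.76627551] [ 1.49965902  0.44817514 -0.06405414] -172.96670007538054 -0.4046085476875305
t: 15.2
tcp_pos: [0.6297, -0.2123, 0.0624]
tcp_rot: [-3.142, -0.0, -3.08]
wrist_force: [-3.8, 4.1, 8.0]
grip_width: 0.012
[-3.78264276  4.09164444  8.02897039] [1.59777496 1.27597695 1.03375449] -176.4480227120548 -1.4159895479679108
```

```bash
python3 -m crank '[[[255,0,0,0,0.35],[139,0,0,0,0],[139,0,0,0,0],[139,0,0,0,0],[139,0,0,0,0],[139,0,0,0.3,0],[139,0,0,0.6,0],[139,0,0,0.6,0],[139,0,0,0,0]]]'
python3 -m crank '[[[139,0,0.2,0,0.9],[139,0,0.25,0,1],[139,0,0.25,0,1],[139,0,0.25,0,1],[139,0,0.25,0,1],[139,0,0.1,0,1],[139,0,0,0,1],[139,0,0,0,1],[139,0,0,0,1],[139,0,0,0,1]]]'
python3 -m crank '[[[139,0,0,0,0.85],[139,0,0,0,0]]]'
python3 - <<'E'
from h import *
s=ctrl.get_state();print(s['tcp_pos'],np.degrees(s['tcp_rot'][2]),s['wrist_force'])
a=snap('wrist','w8')
cv2.imwrite('pics/c8.png',cv2.resize(a['image'][:270,120:,::-1],(784,540),interpolation=cv2.INTER_CUBIC))
E
```

```text
t: 16.1
tcp_pos: [0.6328, -0.2134, 0.1428]
tcp_rot: [-3.139, 0.008, -3.035]
wrist_force: [0.3, -0.5, 0.4]
grip_width: 0.0395
t: 17.1
tcp_pos: [0.63, -0.1477, 0.1374]
tcp_rot: [-3.141, -0.0, -1.648]
wrist_force: [-0.3, 0.0, -0.7]
grip_width: 0.0401
t: 17.3
tcp_pos: [0.63, -0.1478, 0.1374]
tcp_rot: [-3.141, -0.0, -1.533]
wrist_force: [-0.3, -1.0, 0.6]
grip_width: 0.0401
[ 0.63004444 -0.14775064  0.13737424] -87.84305938533039 [-0.25247804 -1.0397071   0.56950981]
```

View pics/c8.png

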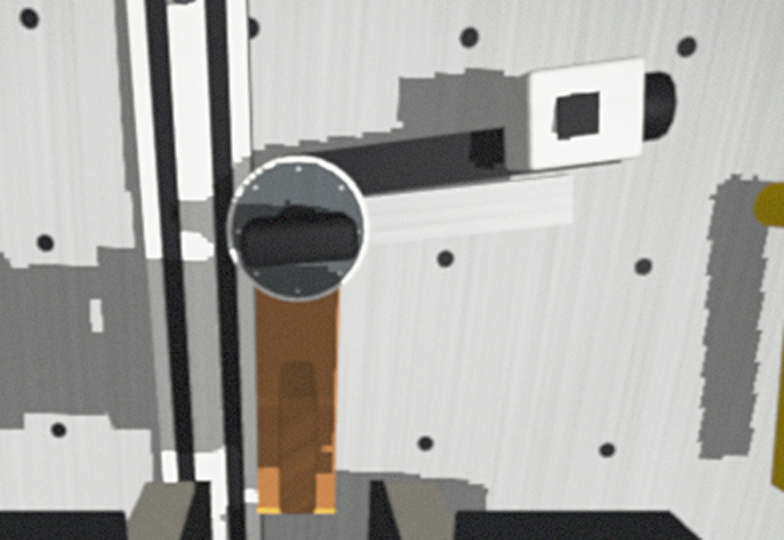

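The knob bar now lies across the stock, (250–355,238), so the lock is at its stop, and the blade still lies along the arm. I'll check the angles numerically.

```bash
python3 - <<'E'
from h import *
for f in('w7','w8'):
    g=cv2.imread('pics/%s.png'%f,0);L=cv2.createLineSegmentDetector().detect(g)[0][:,0]
    for l in L:
        if np.hypot(*(l[2:]-l[:2]))<30 or max(l[1],l[3])>258: continue
        m=(l[:2]+l[2:])/2
        if not(236<m[0]<410 and 70<m[1]): continue
        z=.034
        p,q=ray(f,l[:2],z),ray(f,l[2:],z);d=q-p;a=np.degrees(np.arctan2(d[1],d[0]))%180
        print(f,l.round(0).tolist(),'rel %.2f'%((a-92.93)%180),'off %.4f'%(((p+q)[:2]/2)@[.9987,.0511]))
E
```

```text
w7 [292.0, 239.0, 347.0, 241.0] rel 87.47 off 0.5825
w7 [349.0, 255.0, 453.0, 255.0] rel 90.22 off 0.5173
w7 [437.0, 89.0, 307.0, 103.0] rel 95.88 off 0.5525
w7 [276.0, 82.0, 378.0, 71.0] rel 96.18 off 0.5835
w7 [253.0, 232.0, 252.0, 148.0] rel 179.96 off 0.6345
w7 [292.0, 151.0, 290.0, 238.0] rel 179.82 off 0.6056
w7 [286.0, 99.0, 285.0, 131.0] rel 179.51 off 0.6105
w7 [359.0, 122.0, 409.0, 116.0] rel 96.27 off 0.5421
w8 [349.0, 255.0, 453.0, 255.0] rel 89.23 off 0.5135
w8 [429.0, 82.0, 302.0, 98.0] rel 96.05 off 0.5518
w8 [289.0, 141.0, 286.0, 234.0] rel 178.82 off 0.6041
w8 [271.0, 71.0, 306.0, 70.0] rel 90.01 off 0.6043
w8 [248.0, 236.0, 246.0, 142.0] rel 179.41 off 0.6340
w8 [368.0, 115.0, 404.0, 111.0] rel 95.46 off 0.5360
```

```bash
python3 - <<'E'
from h import *
for f in('w7','w8'):
    g=cv2.imread('pics/%s.png'%f,0);g=cv2.GaussianBlur(g,(3,3),0)
    # fit edge lines by subpixel gradient peak along scanlines
    def fit(a,b,z,vert):
        pts=[]
        a,b=np.array(a,float),np.array(b,float);
        for t in np.linspace(0,1,40):
            c=a+(b-a)*t;o=np.arange(-4,4.01,.25)
            xs=c[0]+(o if vert else 0*o);ys=c[1]+(0*o if vert else o)
            v=cv2.remap(g,xs.astype(np.float32)[None],ys.astype(np.float32)[None],1)[0].astype(float)
            gr=np.abs(np.gradient(v));k=gr.argmax()
            pts.append((xs[k],ys[k],gr[k]))
        pts=np.array(pts);P=np.array([ray(f,p[:2],z)[:2] for p in pts])
        for _ in range(4):
            c=np.median(P,0) if 0 else P.mean(0);d=np.linalg.svd(P-c)[2][0];n=np.array([-d[1],d[0]]);r=(P-c)@n
            k=np.abs(r)<max(1.5*r.std(),.0002);P=P[k]
        return np.degrees(np.arctan2(d[1],d[0]))%180,len(P),r.std()*1e3
    C=lambda x,y:(120+x/2,y/2)
    if f=='w7':
        E={'railA':(C(153,60),C(165,170),.02,1),'railgroove':(C(233,60),C(242,170),.02,1),'stockL':(C(266,315),C(266,455),.038,1),'stockR':(C(347,315),C(345,470),.038,1),'blade':(C(390,254),C(570,234),.034,0),'arm':(C(385,208),C(500,196),.036,0)}
    else:
        E={'railgroove':(C(215,60),C(225,170),.02,1),'stockL':(C(255,305),C(257,455),.038,1),'stockR':(C(340,305),C(335,460),.038,1),'blade':(C(380,244),C(560,224),.034,0),'arm':(C(375,194),C(490,181),.036,0)}
    for k,e in E.items(): print(f,k,np.round(fit(*e),2))
E
```

```text
w7 railA [106.27  25.     1.12]
w7 railgroove [93.76 25.    0.15]
w7 stockL [9.209e+01 2.400e+01 7.000e-02]
w7 stockR [92.32 40.    1.22]
w7 blade [ 9.1  25.    0.21]
w7 arm [ 9.51 28.    0.09]
w8 railgroove [108.05  21.     0.86]
w8 stockL [92.51 24.    0.12]
w8 stockR [91.68 24.    0.12]
w8 blade [ 8.34 25.    0.18]
w8 arm [ 8.13 25.    0.12]
```

The blade–stock angle is unchanged and the blade is parallel to the arm within measurement noise. I regrip the rib, back off along the rail and lift.

```bash
python3 -m crank '[[[139,-0.03,0,-0.4,0.1],[139,0,0,-0.5,0],[139,0,0,-0.4,0],[139,0,0,-0.2,0],[139,0,0,0,0],[255,0,0,0,0],[255,0,0,0,0],[255,0,0,0,0],[255,0,0,0,0],[255,0,0,0,0]]]' 45
python3 -m crank '[[[255,0,0,0,0],[255,-0.01,0.1,0.02,0],[255,-0.1,0.2,0.1,0],[255,-0.1,0.2,0.4,0],[255,-0.05,0.2,0.5,0],[255,0,0.2,0.3,0],[255,0,0,0,0]]]'
```

```text
t: 18.35
tcp_pos: [0.6284, -0.1477, 0.0622]
tcp_rot: [-3.141, -0.0, -1.521]
wrist_force: [-2.0, 0.9, 5.1]
grip_width: 0.0123
t: 19.05
tcp_pos: [0.6167, -0.1009, 0.1299]
tcp_rot: [-3.137, 0.0, -1.519]
wrist_force: [1.4, -0.9, -5.8]
grip_width: 0.0119
```

```bash
python3 -m crank '[[[255,-0.04,0.4,0,0],[255,-0.04,0.7,0,0],[255,-0.04,0.8,0,0],[255,-0.04,0.8,0,0],[255,-0.04,0.8,0,0],[255,-0.04,0.8,0,0],[255,-0.04,0.8,0,0],[255,-0.04,0.7,0,0],[255,-0.04,0.4,0,0],[255,0,0.16,0,0]]]'
python3 -m crank '[[[255,0,0,0,0],[255,0,0,-0.3,0],[255,0,0,-0.4,0],[255,0,0,-0.3,0],[255,0,0,-0.2,0],[255,0,0,-0.11,0],[255,0,0,0,0]]]'
python3 - <<'E'
from h import *
s=ctrl.get_state();print(s['tcp_pos'],np.degrees(s['tcp_rot'][2]),s['wrist_force'])
a=snap('wrist','w9')
cv2.imwrite('pics/c9.png',a['image'][:,:,::-1])
E
```

```text
t: 20.05
tcp_pos: [0.5965, 0.2171, 0.1262]
tcp_rot: [3.14, -0.001, -1.519]
wrist_force: [-0.4, -0.3, -7.3]
grip_width: 0.0117
t: 20.75
tcp_pos: [0.5976, 0.2145, 0.0625]
tcp_rot: [-3.142, -0.0, -1.521]
wrist_force: [1.1, 1.2, -6.1]
grip_width: 0.0114
[0.59759411 0.2144688  0.06252775] -87.17479385954411 [ 1.07048017  1.16905527 -6.08455568]
```

View pics/c9.png

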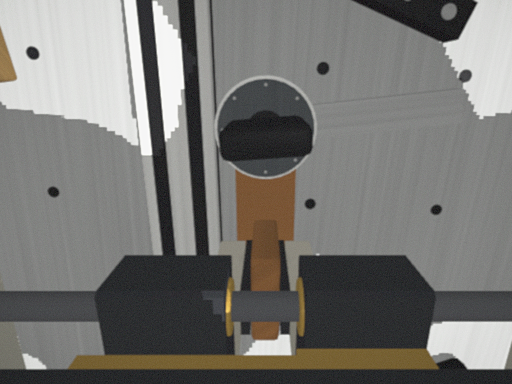

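The gauge is down to the left of the bare arm, whose tip is at (450,20) and clear of the blade at (400,105). Next I press it to the rail.

```bash
python3 -m crank '[[[255,0.12,0,0,0],[255,0.09,0,0,0],[255,0.04,0,0,0],[255,0.03,0,0,0],[255,0,0,0,0]]]'; python3 -m crank '[[[255,0.02,0,0,0],[255,0,0,0,0]]]'
```

```text
t: 21.3
tcp_pos: [0.6101, 0.2154, 0.0623]
tcp_rot: [3.139, -0.0, -1.521]
wrist_force: [-9.7, 2.7, 1.1]
grip_width: 0.0117
t: 21.5
tcp_pos: [0.6102, 0.2153, 0.0623]
tcp_rot: [3.138, -0.001, -1.521]
wrist_force: [-12.2, 2.7, 4.8]
grip_width: 0.012
```

```bash
python3 -m crank '[[[255,0,-0.05,0.015,0],[255,0.006,-0.12,0,0],[255,0.006,-0.12,0,0],[255,0.006,-0.12,0,0],[255,0.006,-0.12,0,0],[255,0.006,-0.12,0,0],[255,0.006,-0.12,0,0],[255,0.006,-0.12,0,0],[255,0.006,-0.12,0,0],[255,0,0,0,0]]]'; python3 -m crank '[[[255,0.005,-0.1,0,0],[255,0.005,-0.1,0,0],[255,0,0,0,0]]]'
```

```text
t: 22.5
tcp_pos: [0.6128, 0.1648, 0.0623]
tcp_rot: [3.138, 0.0, -1.521]
wrist_force: [-8.4, 3.7, -1.2]
grip_width: 0.0118
t: 22.8
tcp_pos: [0.6133, 0.155, 0.0623]
tcp_rot: [3.138, 0.0, -1.521]
wrist_force: [-8.8, 3.7, -1.1]
grip_width: 0.0117
```

```bash
python3 -m crank '[[[255,0.003,-0.06,0,0],[255,0.003,-0.06,0,0],[255,0,0,0,0]]]'; python3 -m crank '[[[255,0.003,-0.06,0,0],[255,0,0,0,0]]]';python3 -m crank '[[[255,0.002,-0.04,0,0],[255,0,0,0,0]]]'
```

```text
t: 23.1
tcp_pos: [0.6136, 0.1493, 0.0624]
tcp_rot: [3.138, 0.0, -1.521]
wrist_force: [-8.4, 5.2, -1.9]
grip_width: 0.0118
t: 23.3
tcp_pos: [0.6137, 0.1464, 0.0624]
tcp_rot: [3.138, 0.001, -1.521]
wrist_force: [-8.3, 6.3, -0.8]
grip_width: 0.0118
t: 23.5
tcp_pos: [0.6138, 0.1446, 0.0624]
tcp_rot: [3.138, 0.001, -1.521]
wrist_force: [-8.7, 6.9, -1.4]
grip_width: 0.0118
```

```bash
python3 -m crank '[[[255,0.002,-0.04,0,0],[255,0,0,0,0]]]';python3 -m crank '[[[255,0.002,-0.03,0,0],[255,0,0,0,0]]]'
```

```text
t: 23.7
tcp_pos: [0.6139, 0.1437, 0.0625]
tcp_rot: [3.139, 0.002, -1.521]
wrist_force: [-11.0, 11.8, -1.0]
grip_width: 0.012
t: 23.9
tcp_pos: [0.6139, 0.1434, 0.0626]
tcp_rot: [3.139, 0.003, -1.521]
wrist_force: [-14.5, 17.9, 0.2]
grip_width: 0.0116
```

```bash
python3 -m crank '[[[139,0,0,0,0],[139,0,0,0,0],[139,0,0,0,0],[139,0,0,0,0],[139,0,0,0.2,0],[139,0,0,0.5,0],[139,0,0,0.8,0],[139,0,0,0.8,0],[139,0,0.2,0.3,0],[139,0,0,0,0]]]'
python3 - <<'E'
from h import *
s=ctrl.get_state();print(s['tcp_pos'],np.degrees(s['tcp_rot'][2]),s['wrist_force'])
a=snap('wrist','w10')
cv2.imwrite('pics/c10.png',cv2.resize(a['image'][:270,100:,::-1],(784,514),interpolation=cv2.INTER_CUBIC))
E
```

```text
t: 24.9
tcp_pos: [0.6179, 0.1513, 0.1973]
tcp_rot: [-3.135, 0.003, -1.52]
wrist_force: [0.2, 0.1, 0.4]
grip_width: 0.0396
[0.61791367 0.15132292 0.19734093] -87.11679449143315 [0.20512236 0.13505968 0.38604041]
```

View pics/c10.png

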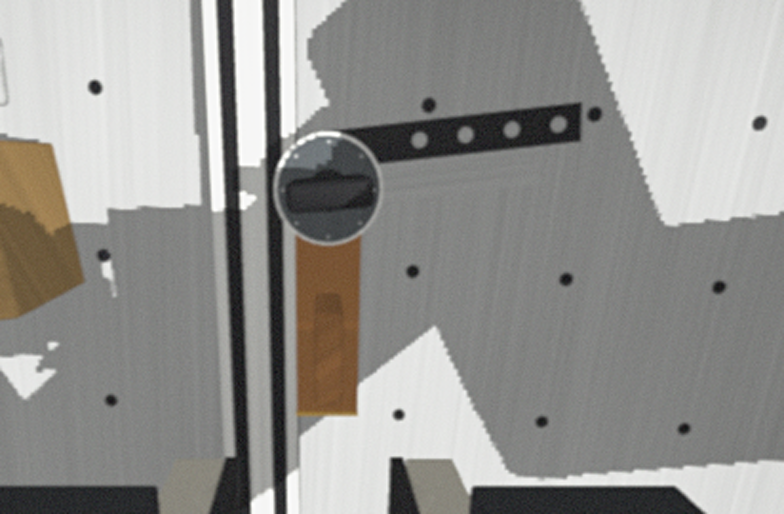

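The stock is on the rail, the nose at the post, and the bare arm flush along the blade. I move clear and compare the two arms from above.

```bash
python3 -m crank '[[[0,-0.3,0.6,0.3,0],[0,-0.3,0.7,0,0],[0,-0.3,0.7,0,0],[0,-0.3,0.7,0,0],[0,-0.3,0.7,0,0],[0,-0.3,0.7,0,0],[0,-0.3,0.7,0,0],[0,-0.3,0.7,0,0],[0,0,0,0,0]]]'
python3 - <<'E'
from h import *
b=snap('top','top9')
im=b['image'][:,:,::-1];cv2.imwrite('pics/c11.png',cv2.resize(im[150:270,190:380],(760,480),interpolation=cv2.INTER_CUBIC))
g=cv2.imread('pics/top9.png',0);L=cv2.createLineSegmentDetector().detect(g)[0][:,0]
for l in L:
    n=np.hypot(l[2]-l[0],l[3]-l[1]);m=(l[:2]+l[2:])/2
    if 185<m[1]<235 and 205<m[0]<355 and n>12:
        p,q=ray('top9',l[:2],.036),ray('top9',l[2:],.036);d=q-p
        print(l.round(1).tolist(),round((np.degrees(np.arctan2(d[1],d[0]))-92.93)%180,2))
E
```

```text
t: 25.85
tcp_pos: [0.4942, 0.4282, 0.2062]
tcp_rot: [3.14, -0.001, -1.518]
wrist_force: [-0.6, -0.6, -0.6]
grip_width: 0.0876
[228.6999969482422, 227.0, 225.3000030517578, 199.39999389648438] 95.99
[335.8999938964844, 229.1999969482422, 330.1000061035156, 189.10000610351562] 96.08
[337.3999938964844, 192.89999389648438, 339.3999938964844, 208.3000030517578] 95.17
[232.1999969482422, 189.3000030517578, 236.60000610351562, 230.6999969482422] 94.85
[219.60000610351562, 209.6999969482422, 224.0, 224.5] 105.34
[204.10000610351562, 203.8000030517578, 219.3000030517578, 209.6999969482422] 157.38
[234.39999389648438, 187.0, 316.8999938964844, 184.89999389648438] 179.96
```

View pics/c11.png

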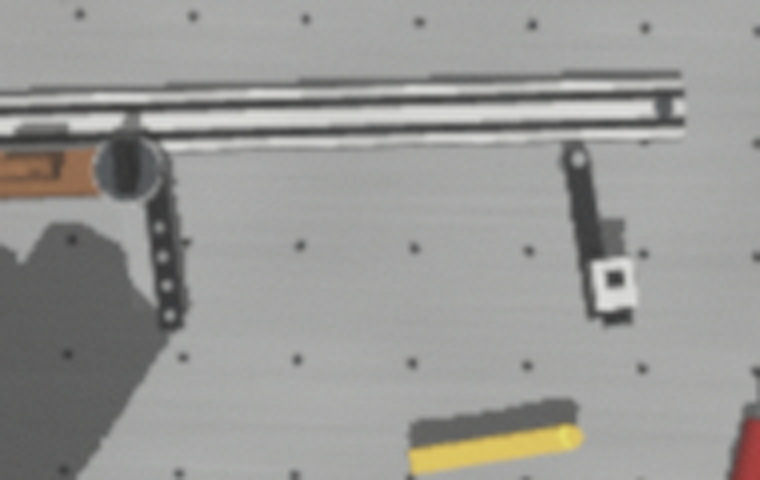

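```bash
python3 - <<'E'
from h import *
R=lambda x,y,z: ray('w10',(100+x/1.903,y/1.903),z)
for n,a,b,z in(('holes',(420,140),(559,124),.036),('arm right edge',(350,129),(580,103),.036),('arm left edge',(385,162),(580,141),.036),('stock edge',(297,245),(297,410),.038),('stock R',(361,245),(357,410),.038)):
    d=R(*b,z)-R(*a,z);print(n,round((np.degrees(np.arctan2(d[1],d[0]))-92.93)%180,2))
g=cv2.imread('pics/top9.png');p=proj('top9',ray('top9',(100,100),.03));
R=lambda x,y:ray('top9',(190+x/4,150+y/4),.036)
d=R(170,316)-R(161,227);print('top holes',(np.degrees(np.arctan2(d[1],d[0]))-92.93)%180)
E
```

```text
holes 96.17
arm right edge 95.99
arm left edge 95.83
stock edge 179.49
stock R 179.84
top holes 94.58869643248045
```

```bash
python3 -c "
from workcell import ctrl
print(ctrl.finish_job())"
```

```text
the job is handed in; nothing more can be done
None
```

I set the gauge in the camera arm's corner and turned the knob to its stop; torque rose to about 1 N m there. I then carried the locked gauge to the bare arm and slid it along the rail until its nose met the post. That pushed the bare arm flush along the blade, and I released the gauge and moved the gripper clear. The job was handed in at about 26 s of the 64 s allowed.

**Last checks:**
- **Arm angles:** measured against the rail, the bare arm reads 95.8–96.2° from close up. The camera arm reads 95.9–96.1°.
- **Top view:** left edges read 96.0° (bare) and 96.1° (camera), right edges 94.9° and 95.2°.
- **Stock:** parallel to the rail within about 0.5°, which is the noise of my measurement.
- **Knob:** in the last pictures the bar still lies across the stock, which is the locked position.
- **Bystanders:** the gripper and gauge stayed clear of them, but I made no before-and-after comparison.

**What failed or disagreed:**
- **First grasp:** it missed because the fingers were still closing when I lifted. I saw it in the picture and regripped, and nothing was disturbed.
- **Top-view holes:** a rough reading of the bare arm's hole row gave 94.6°. I put that down to the low resolution.
- **Blade against arm:** before and after locking, the two differed by −0.4° and +0.2°, again within the noise.

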